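# Weigh the bath-salt jar on the wash-room spring scale

## Task

We are weighing the refillable toiletries to see how full they are. The tall bottle on the spring scale is done: put it back in the wire caddy, standing upright in the free space between the two smaller things there. Then weigh the squat jar with the metal lid: lower it gently onto the emptied pan, upright and centred, without dropping it there or pushing the pan down to its stop, and let go so that the scale settles, leaving the other things where they stand.

Things in the scene. Friction and masses are not known exactly. Their poses are not given: they have to be found in the camera images.
- tall_bottle: tall round grey shampoo bottle, 176 mm high; loose, 0.28 to 0.52 kg; starts standing on the scale's pan. Body 60 mm in diameter up to z = 122 mm, shoulder from there to 140 mm, then a white cap, 34 mm in diameter, from z = 140 to 176 mm, firmly on: a grip on the cap from above carries the bottle. Origin: centre of its underside, z up along its axis
- salt_jar: squat round white ceramic bath-salt jar with a screwed-on metal lid, 107 mm high; loose, 0.42 to 0.78 kg; starts standing on the bench. Body 90 mm in diameter up to z = 66 mm (foot 82 mm), shoulder to 80 mm, then the lid, 54 mm in diameter, from z = 80 to 107 mm, firmly on: a grip on the lid from above carries the jar. Origin: centre of its underside, z up along its axis
- scale: white mechanical spring scale, fixed to the bench, about 212 mm long (local x -95 to +117) by 170 mm wide (y) by 85 mm high, with the pan above it; a round dial with a pointer on a sloping face at its local +x end. Origin: under the housing on the bench; the pan's axis stands at local x = -20 mm, y = 0
- pan_top (a point): centre of the pan's flat upper face, where a thing stands; moves down with the pan. At rest and empty it is 110 mm above the bench. Round steel pan with a 154 to 160 mm outside diameter, flat inside (about 148 mm across) with a thin rim 5 mm high, and a marked circle of 104 mm diameter about its centre
- pan (a joint): how far the pan is pressed down, m: 0 empty, 0.016 at its stop. Spring about 1230 N/m (8 mm for 1 kg), damped (22 N s/m); the pointer turns with it. A jar let go as it touches, or up to 3 mm above, sinks softly; dropped from 20 mm or more it knocks the pan down hard
- caddy_floor (a point): centre of the caddy's floor, at the level on which things stand, 13 mm above the bench; x and y axes of the caddy: y along its length. Steel-wire basket fixed to the bench, 134 mm wide (x) by 284 mm long (y) outside, about 120 by 270 mm of floor, open on top, rim 63 mm above the bench. The free space is midway between the two small things in it, near the middle of its length
- low_bottle: small brown round bottle, 56 mm in diameter, 118 mm high, standing near one end of the caddy; loose. Origin: centre of its underside
- tube: small tube standing on its cap, 36 by 46 mm, 104 mm high, standing near the other end of the caddy; loose. Origin: centre of its underside
- soap_dish: white dish with a bar of soap, 85 by 125 mm, 31 mm high, on the bench beyond the work; loose. Origin: centre of its underside
- tooth_mug: white cup, 72 mm across, 95 mm high, on the bench beyond the work; loose. Origin: centre of its underside
Mind the look-alikes: they are no part of the job. Leave any black look-alike of the salt_jar alone.

How it is judged:
By the outcome, as a careful person would: the job done as asked, in the order asked, and still so for the second after the job is handed in, with the robot touching nothing.
It also fails if it takes over 56 s, if anything falls off the work surface, if the arm or the gripper's body presses on something with over 40 N, if the wrist force passes 120 N, or if a joint passes its speed limit or range.

## Robot

A 6-joint arm with a two-finger parallel gripper is mounted at the origin on the work surface. World frame = base frame: x ahead of the robot, y to its left, z up, the work surface at z = 0. Lengths are in m, angles in rad, forces in N, time in s.
With the tool pointing down it reaches from about 0.375 to 0.9 m from the base axis. Payload 3.1 kg.
Tool frame: the origin (TCP) lies on the centre line of the jaws, within the pads' length; the fingertips stand 11 mm ahead of it and the grasp point (between the pads) lies 8 mm behind it; x points along the fingers, y is the direction in which the jaws open and shut, and the axes are right-handed (so a half turn about x gives the same grasp; the last joint's range is limited). The gripper opens to 87 mm and grips with 3 to 60 N. Pads are 19 mm wide; open, the fingers measure 117 mm over their backs; the gripper's body (75 mm by 190 mm) begins 51 mm behind the grasp point.
Start: joints at [-1.381, 0.527, 1.433, -0, 1.181, -0.178], TCP at [0.225, -0.583, 0.234] pointing down, gripper open.
Joint ranges: [-3.08, 3.08], [-0.75, 2.2], [0.22, 2.44], [-1.43, 4.57], [0, 2.65], [-2.85, 2.85]. Speed limits (rad/s): [2.79, 2.79, 3.14, 3.14, 3.14, 3.14].

## Interface

Orientations are given as a unit quaternion [x, y, z, w].
In Python, from rig import robot, camera, camera_info gives the robot as it stands.
- The arm moves only by the shell command python3 -m inch 'ROWS' [FORCE]. ROWS is JSON, a list that holds one entry, the list of rows, each a list of 5 numbers: the shift along the tool's x, y, z in cm, then the turn about the tool's x in rad, then the opening, from 0 (shut) to 1 (fully open). A call has 1 to 8 rows; each row shifts and turns the pose as measured when the row begins, along the tool's axes as they then stand; what a row does not reach is not made up. A row lasts 1/12 s, in which the tool goes at most 41.7 mm and 7.16 degrees, less where a joint would pass 70% of its speed; a pose out of reach is approached as far as the arm can. A call with a gripper value outside its range is refused whole. The fingers move at their own pace and stop on an object; FORCE is the grip in N (left out, the last holds). Time passes only in rows, so rows that do not move let the fingers close. It gives the time, the measured TCP pose, the force and the opening at its end, in the units of the state.
- robot.get_obs(): the state, without advancing time (a new reading comes with each control period).
- camera(name): name is "side" or "top"; returns the picture (384x512x3 uint8, red, green, blue); there is no depth.
- camera_info(name): a dict with "camera_matrix" (3x3 intrinsics, pixels), "dist" ([k1, k2, p1, p2, k3] as OpenCV has them; the pictures are not rectified), "rvec" (rotation vector, rad) and "tvec" (3), from world to camera coordinates, as OpenCV has them. Camera axes: x right, y down, z forward; pixel columns grow to the right and rows downward; lengths in m; the calibration is good to about 2 mm. A picture is of the moment at which its call begins. camera_info takes no time and is no camera call.
- robot.hand_in(): hands the job in, once; it reports no verdict.
The state is a dict: "time": time; "q": joint angles; "joint_velocities": joint speeds; "joint_torque": joint torques, N m; "position": TCP position; "tool_rot": TCP orientation; "ft_force": force on the tool from outside, world axes, zero at the start; "moment": the same for the moment, N m; "grip_width": finger opening in m.
Only numpy, scipy, OpenCV 4.12 (cv2) and the standard library are available. Lean on these libraries where they do the work, as an engineer would, in place of code of your own. Each camera call takes 0.05 s, during which the arm holds its last target. There are 200 camera calls.

## Working session

There is one attempt and no reset: what is moved stays moved. The work goes in short steps, Python scripts to look and compute and a shell command to move; the robot and the scene stay as the last step left them, time stands still between calls to the robot, and variables do not carry over. Pictures are saved under pics/ and viewed, about 8 in all and at most 12, crops included, and the job is handed in when it is done.

```bash
mkdir -p pics; ls; python3 - <<'E'
from rig import robot,camera,camera_info
import cv2
for n in("top","side"):
    im=camera(n); cv2.imwrite(f"pics/{n}0.png",cv2.resize(im[:,:,::-1],(800,600),interpolation=cv2.INTER_CUBIC))
    i=camera_info(n);print(i)
print(robot.get_obs())
E
```

```text
pics
{'camera_matrix': array([[490.76388104,   0.        , 252.61343194],
       [  0.        , 490.76388104, 192.45528539],
       [  0.        ,   0.        ,   1.        ]]), 'dist': array([-0.08151188,  0.        ,  0.        ,  0.        ,  0.        ]), 'rvec': array([ 2.14599365, -2.1341068 ,  0.13440137]), 'tvec': array([0.02965613, 0.63681664, 1.19201569])}
{'camera_matrix': array([[497.43462646,   0.        , 264.80133064],
       [  0.        , 497.43462646, 195.39412583],
       [  0.        ,   0.        ,   1.        ]]), 'dist': array([0.01468546, 0.        , 0.        , 0.        , 0.        ]), 'rvec': array([ 0.78109456, -2.57445789,  1.07555073]), 'tvec': array([0.51004674, 0.30381702, 1.34733173])}
{'time': 0.1, 'q': array([-1.38049576e+00,  5.28362202e-01,  1.43375846e+00,  1.35371799e-06,
        1.18142093e+00, -1.78517541e-01]), 'joint_velocities': array([ 0.00027772, -0.0034019 , -0.00092738,  0.00043874,  0.00198915,
       -0.0008002 ]), 'joint_torque': array([-9.74832365e-04, -4.40987313e+01, -1.77150553e+01,  6.33908459e-02,
        5.34034241e-02, -3.79337462e-05]), 'position': array([ 0.22521628, -0.58233053,  0.23268123]), 'tool_rot': array([-0.69511372, -0.13034789,  0.69512095, -0.1289698 ]), 'ft_force': array([ 0.08354793, -0.29536445,  0.21394176]), 'moment': array([-0.0517747 , -0.02258465, -0.02612376]), 'grip_width': 0.08705376416129597}
```

View pics/top0.png

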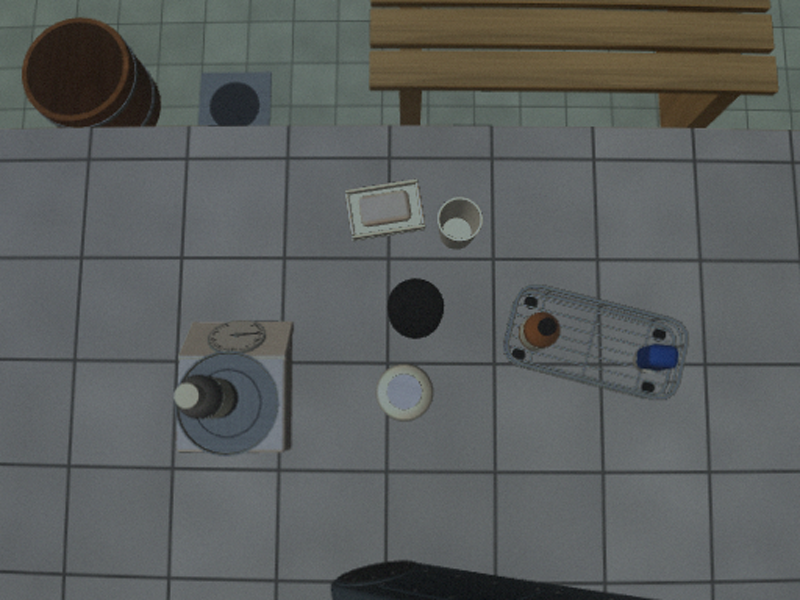

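View pics/side0.png

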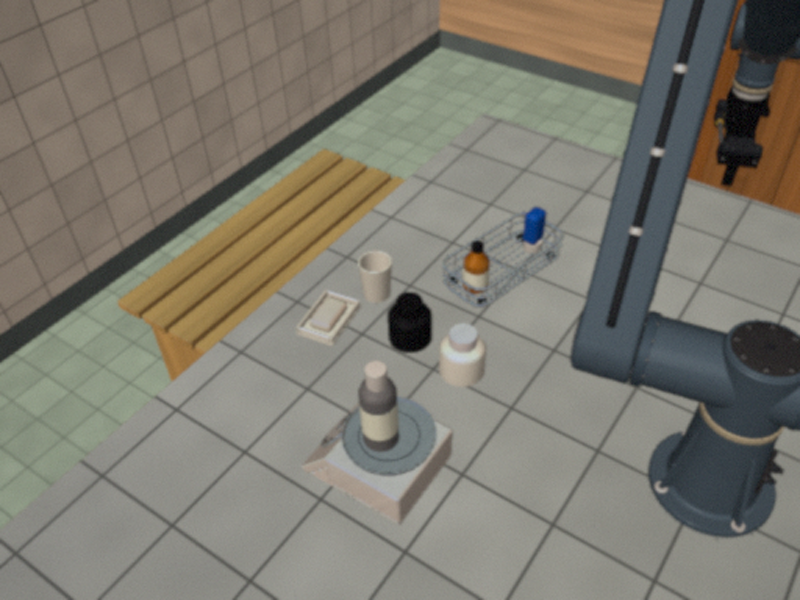

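The top view shows the cap at (187,398), the pan centre near (229,404), the white lid at (405,391), and the caddy spanning (505..688, 287..398). The brown bottle's cap is at (546,326) and the tube at (658,357). In the side view the bottle cap top is at (375,369) and the lid top at (462,333).

```bash
cat > h.py <<'E'
from rig import robot,camera,camera_info
import cv2,numpy as np
S=800/512
def ray(n,u,v,s=S,o=(0,0)):
    i=camera_info(n); p=np.array([[[(u+.5)/s-.5+o[0],(v+.5)/s-.5+o[1]]]])
    x=cv2.undistortPoints(p,i["camera_matrix"],i["dist"])[0,0]
    R=cv2.Rodrigues(i["rvec"])[0]
    return -R.T@i["tvec"], R.T@np.array([*x,1])
def at(n,u,v,z,**k):
    c,d=ray(n,u,v,**k); return c+d*(z-c[2])/d[2]
def proj(n,P):
    i=camera_info(n); return cv2.projectPoints(np.array(P,float).reshape(-1,3),i["rvec"],i["tvec"],i["camera_matrix"],i["dist"])[0][:,0]
def crop(n,f,x0,y0,x1,y1,s):
    im=camera(n)[y0:y1,x0:x1,::-1]; cv2.imwrite(f,cv2.resize(im,None,fx=s,fy=s,interpolation=cv2.INTER_CUBIC))
E
python3 - <<'E'
from h import *
np.set_printoptions(precision=4,suppress=True)
print("cap",at("top",187,398,.283),at("side",375,369,.283))
print("pan",at("top",229,404,.107),at("side",389,436,.107))
print("jar",at("top",405,391,.107),at("side",462,333,.107))
for p in [(527,287),(688,320),(668,398),(505,362)]: print("rim",at("top",*p,.063))
print("brown",at("top",547,326,.131),at("side",477,246,.131),"tube",at("top",657,356,.117),at("side",536,211,.117))
t=camera("top")[170:300,105:240,::-1];t2=camera("top")[175:265,310:450,::-1]
a=cv2.resize(t,None,fx=4,fy=4,interpolation=cv2.INTER_CUBIC)
cv2.imwrite("pics/c1.png",a)
cv2.imwrite("pics/c2.png",cv2.resize(t2,None,fx=5,fy=5,interpolation=cv2.INTER_CUBIC))
from scipy.spatial.transform import Rotation as Q
print(Q.from_quat(robot.get_obs()["tool_rot"]).as_matrix())
E
```

```text
cap [0.4748 0.2972 0.283 ] [0.477  0.3013 0.283 ]
pan [0.4689 0.283  0.107 ] [0.4685 0.2891 0.107 ]
jar [0.4907 0.0161 0.107 ] [0.4912 0.0206 0.107 ]
rim [ 0.6576 -0.1775  0.063 ]
rim [ 0.6056 -0.4347  0.063 ]
rim [ 0.482  -0.3974  0.063 ]
rim [ 0.538  -0.1408  0.063 ]
brown [ 0.5877 -0.1957  0.131 ] [ 0.5842 -0.1879  0.131 ] tube [ 0.5442 -0.3646  0.117 ] [ 0.545  -0.3755  0.117 ]
[[-0.0003  0.3605 -0.9328]
 [ 0.0014 -0.9328 -0.3605]
 [-1.     -0.0014 -0.0002]]
```

View pics/c1.png

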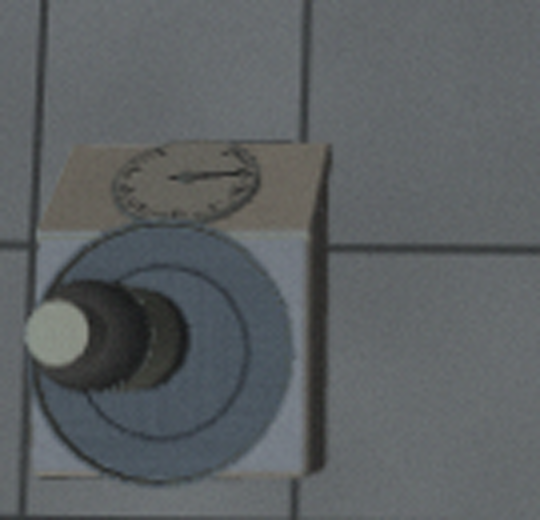

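View pics/c2.png

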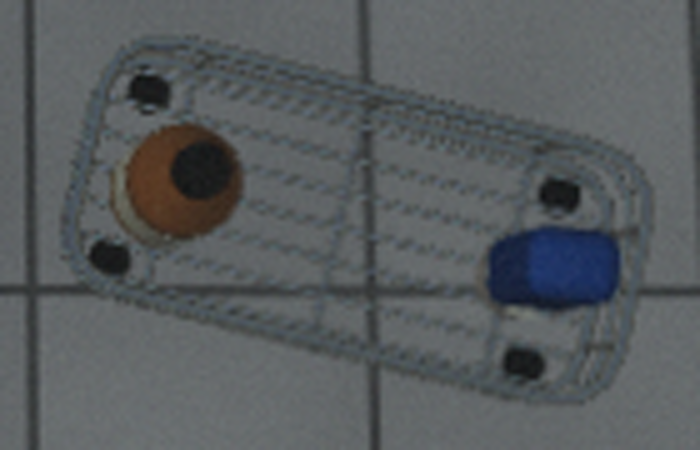

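Crop 1: cap top at (57,333) and pan centre at (163,352). Crop 2: brown cap at (203,167), tube top face about (577,266), caddy rim centre about (361,219), with its long sides (200,42)-(600,140) and (110,295)-(520,400).

```bash
python3 - <<'E'
from h import *
np.set_printoptions(precision=4,suppress=True)
k1=dict(s=4,o=(105,170));k2=dict(s=5,o=(310,175))
print("cap",at("top",57,333,.283,**k1),"pan",at("top",163,353,.112,**k1),at("top",163.5,351,.107,**k1))
print("brown",at("top",203,167,.131,**k2),"tube",at("top",577,266,.117,**k2))
print("rimc",at("top",361,219,.063,**k2))
L=[at("top",*p,.063,**k2) for p in [(200,42),(600,140),(110,295),(520,400)]]
for a,b in((0,1),(2,3)): d=L[b]-L[a];print("dir",d,np.degrees(np.arctan2(d[1],d[0])))
n=np.array([d[1],-d[0]])/np.hypot(*d[:2]);print("width",(L[0]-L[2])[:2]@n, (L[0]+L[2])[:2]@n/2)
c=at("top",361,219,.063,**k2)[:2];print("c off",c@n, n)
for q in [(90,155),(632,285)]: print(at("top",*q,.063,**k2))
# tile size check, both cameras
for q in [(287,361),(494,361),(283,466)]: print(at("top",*q,0))
o=robot.get_obs()
E
```

```text
cap [0.4782 0.2987 0.283 ] pan [0.47   0.2842 0.112 ] [0.4712 0.2851 0.107 ]
brown [ 0.5888 -0.1964  0.131 ] tube [ 0.5439 -0.3758  0.117 ]
rimc [ 0.5708 -0.2868  0.063 ]
dir [-0.0485 -0.1994  0.    ] -103.65649054493312
dir [-0.051  -0.2013  0.    ] -104.2255058411765
width -0.13377024704107535 -0.6232178136471934
c off -0.623766054434634 [-0.9693  0.2457]
[ 0.6021 -0.1529  0.063 ]
[ 0.5384 -0.4213  0.063 ]
[0.5416 0.2129 0.    ]
[ 0.5436 -0.1306  0.    ]
[0.3696 0.2154 0.    ]
```

```bash
cat > d.py <<'E'
import sys,numpy as np
from rig import robot
from scipy.spatial.transform import Rotation as Q
o=robot.get_obs();R=Q.from_quat(o["tool_rot"]).as_matrix();np.set_printoptions(precision=3,suppress=True)
t=np.array([float(a) for a in sys.argv[1:4]])
print("t",o["time"],"p",o["position"],"y",R[:,1],"q6 %.2f"%o["q"][5],"F",o["ft_force"],"w %.4f"%o["grip_width"])
print("need cm",R.T@(t-o["position"])*100)
E
python3 -m inch '[[[-1.2,-2.3,-3.2,0,1],[-1.2,-2.3,-3.2,0,1],[-1.2,-2.3,-3.2,0,1],[-1.2,-2.3,-3.2,0,1],[-1.2,-2.3,-3.2,0,1],[-1.2,-2.3,-3.2,0,1],[-1.2,-2.3,-3.2,0,1],[-1.2,-2.3,-3.2,0,1]]]' 25; python3 d.py .477 .299 .33
```

```text
time: 0.87
position: [0.3966, -0.3193, 0.3253]
tool_rot: [-0.695, -0.127, 0.697, -0.122]
ft_force: [0.9, -0.5, -0.4]
grip_width: 0.0867
t 0.8667 p [ 0.397 -0.319  0.325] y [ 0.346 -0.938 -0.007] q6 0.32 F [ 0.904 -0.501 -0.414] w 0.0867
need cm [ -0.143 -55.228 -28.932]
```

```bash
python3 -m inch '[[[0,-3.5,-1.9,0,1],[0,-3.5,-1.9,0,1],[0,-3.5,-1.9,0,1],[0,-3.5,-1.9,0,1],[0,-3.5,-1.9,0,1],[0,-3.5,-1.9,0,1],[0,-3.5,-1.9,0,1],[0,-3.5,-1.9,0,1]]]'; python3 d.py .477 .299 .33
```

```text
time: 1.53
position: [0.4462, 0.0082, 0.3295]
tool_rot: [0.698, 0.123, -0.694, 0.124]
ft_force: [1.0, -0.3, -0.3]
grip_width: 0.0872
t 1.5333 p [0.446 0.008 0.329] y [ 0.344 -0.939  0.004] q6 0.99 F [ 1.002 -0.329 -0.266] w 0.0872
need cm [ -0.075 -26.245 -12.904]
```

```bash
python3 -m inch '[[[0,-3.5,-1.7,0,1],[0,-3.5,-1.7,0,1],[0,-3.5,-1.7,0,1],[0,-3.5,-1.7,0,1],[0,-3.5,-1.7,0,1],[0,-3.5,-1.7,0,1],[0,-3,-1.5,0,1],[0,0,0,0,1]]]'; python3 -m inch '[[[0,0,0,0,1],[0,0,0,0,1]]]'; python3 d.py .477 .299 .33
python3 - <<'E'
from h import *
crop("side","pics/s1.png",190,170,320,300,4.5)
E
```

```text
time: 2.2
position: [0.4707, 0.2947, 0.3294]
tool_rot: [0.699, 0.126, -0.692, 0.126]
ft_force: [0.3, 0.4, 0.4]
grip_width: 0.087
time: 2.37
position: [0.4697, 0.2962, 0.3285]
tool_rot: [0.698, 0.128, -0.693, 0.128]
ft_force: [0.7, -0.4, 0.4]
grip_width: 0.0872
t 2.3667 p [0.47  0.296 0.328] y [ 0.356 -0.935  0.002] q6 1.57 F [ 0.721 -0.437  0.412] w 0.0872
need cm [-0.147  0.001 -0.783]
```

View pics/s1.png

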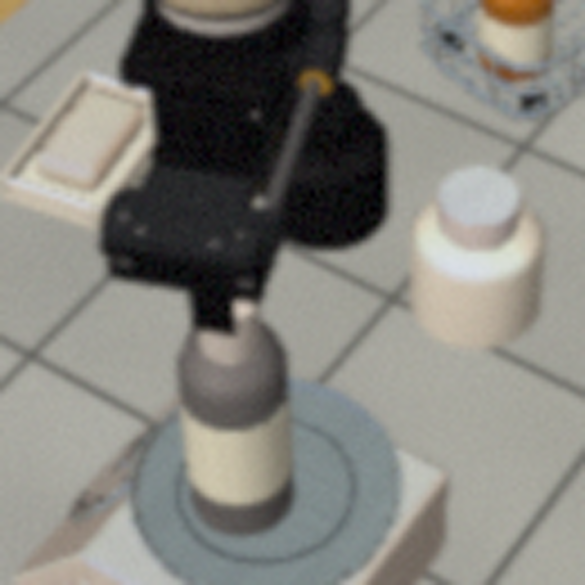

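The finger tips are seen just above the cap at about (220,330). I'll check by projecting where they should appear.

```bash
python3 - <<'E'
from h import *
np.set_printoptions(precision=3,suppress=True)
p=np.array([.470,.296,.3175]);y=np.array([.356,-.935,0])
print((proj("side",[p,p+.045*y,p-.045*y,[.477,.3,.283],[.477,.3,.107]])-[190,170]+.5)*4.5-.5)
print(ray("side",400,300)[0])
k=dict(s=4.5,o=(190,170))
print("bottom", at("side",238,508,.107,**k),"jarlid",at("side",480,198,.107,**k))
E
```

```text
[[239.538 253.504]
 [261.908 191.384]
 [215.91  319.114]
 [227.412 297.154]
 [243.311 497.852]]
[-0.017  0.896  1.168]
bottom [0.475 0.307 0.107] jarlid [0.488 0.022 0.107]
```

```bash
python3 -m inch '[[[0,0,-0.8,0,1],[1,0,0,0,1],[1.3,0,0,0,1],[1.3,0,0,0,1],[1.2,0,0,0,1],[1,0,0,0,1],[0.5,0,0,0,1],[0,0,0,0,1]]]'; python3 d.py .477 .300 .261
```

```text
time: 3.08
position: [0.4808, 0.2886, 0.2609]
tool_rot: [0.699, 0.121, -0.694, 0.123]
ft_force: [0.1, -0.6, 0.1]
grip_width: 0.0872
t 3.0833 p [0.481 0.289 0.261] y [ 0.341 -0.94   0.004] q6 1.57 F [ 0.078 -0.612  0.111] w 0.0872
need cm [-0.012 -1.201 -0.033]
```

```bash
python3 -m inch '[[[0,-1.2,0,0,1],[0,0,0,0,1]]]'; python3 d.py .477 .300 .261;  python3 -m inch '[[[0,0,0,0,0.3],[0,0,0,0,0.3],[0,0,0,0,0.3],[0,0,0,0,0.3],[0,0,0,0,0],[0,0,0,0,0],[0,0,0,0,0],[0,0,0,0,0]]]' 25;python3 d.py .477 .300 .261
```

```text
time: 3.25
position: [0.4769, 0.2991, 0.2606]
tool_rot: [0.699, 0.12, -0.695, 0.122]
ft_force: [-0.2, -0.3, 1.2]
grip_width: 0.0871
t 3.25 p [0.477 0.299 0.261] y [ 0.337 -0.942  0.004] q6 1.59 F [-0.201 -0.25   1.158] w 0.0871
need cm [-0.044 -0.081 -0.038]
time: 3.92
position: [0.478, 0.3006, 0.2636]
tool_rot: [0.701, 0.121, -0.692, 0.122]
ft_force: [-0.5, -0.8, 0.5]
grip_width: 0.0417
t 3.9167 p [0.478 0.301 0.264] y [ 0.339 -0.941  0.004] q6 1.59 F [-0.531 -0.794  0.501] w 0.0417
need cm [0.254 0.022 0.122]
```

```bash
python3 -m inch '[[[0.1,0,0,0,0],[0,0,0,0,0],[0,0,0,0,0],[0,0,0,0,0]]]' 25;python3 d.py .477 .300 .261
```

```text
time: 4.25
position: [0.4784, 0.3003, 0.2627]
tool_rot: [0.701, 0.121, -0.692, 0.123]
ft_force: [0.8, 0.4, 0.1]
grip_width: 0.0333
t 4.25 p [0.478 0.3   0.263] y [ 0.339 -0.941  0.005] q6 1.59 F [0.789 0.353 0.138] w 0.0333
need cm [ 0.166 -0.023  0.146]
```

```bash
python3 -m inch '[[[-0.4,0,0,0,0],[-0.6,0,0,0,0],[-1,0,0,0,0],[-1.2,0,0,0,0],[-1.3,0,0,0,0],[-1.3,0,0,0,0],[-0.8,0,0,0,0],[-0.2,0,0,0,0]]]' 30;python3 d.py .45 .0 .345
```

```text
time: 4.92
position: [0.4741, 0.2995, 0.3324]
tool_rot: [0.697, 0.12, -0.696, 0.123]
ft_force: [0.2, -0.4, -4.2]
grip_width: 0.0334
t 4.9167 p [0.474 0.299 0.332] y [ 0.339 -0.941  0.004] q6 1.59 F [ 0.23  -0.381 -4.221] w 0.0334
need cm [-1.153 27.365 12.413]
```

```bash
python3 -m inch '[[[-0.2,1,0.5,0,0],[-0.2,2,1,0,0],[-0.2,2.6,1.2,0,0],[-0.2,2.8,1.3,0,0],[-0.2,2.8,1.3,0,0],[-0.2,2.8,1.3,0,0],[0,2.8,1.3,0,0],[0,2.8,1.3,0,0]]]';python3 -m inch '[[[0,2.8,1,0,0],[0,2.8,0.8,0,0],[0,2.8,0.5,0,0],[0,2.8,0,0,0],[0,2.8,0,0,0],[0,2.8,0,0,0],[0,2.8,0,0,0],[0,2.8,0,0,0]]]';python3 d.py .568 -.287 .33
```

```text
time: 5.58
position: [0.4493, 0.0771, 0.343]
tool_rot: [-0.694, -0.125, 0.697, -0.127]
ft_force: [1.2, 0.4, -3.8]
grip_width: 0.0334
time: 6.25
position: [0.4933, -0.1553, 0.3399]
tool_rot: [-0.689, -0.124, 0.703, -0.124]
ft_force: [0.5, 0.4, -3.4]
grip_width: 0.0335
t 6.25 p [ 0.493 -0.155  0.34 ] y [ 0.346 -0.938 -0.004] q6 0.71 F [ 0.499  0.374 -3.415] w 0.0335
need cm [ 0.887 14.946 -2.465]
```

```bash
python3 -m inch '[[[0,2.6,-0.4,0,0],[0,2.6,-0.4,0,0],[0,2.5,-0.4,0,0],[0,2.3,-0.4,0,0],[0,1.8,-0.4,0,0],[0,1,-0.2,0,0],[0,0.4,0,0,0],[0,0,0,0,0]]]';python3 d.py .568 -.287 .33
```

```text
time: 6.92
position: [0.5537, -0.2866, 0.3317]
tool_rot: [-0.685, -0.123, 0.708, -0.119]
ft_force: [0.3, 0.5, -2.9]
grip_width: 0.0332
t 6.9167 p [ 0.554 -0.287  0.332] y [ 0.337 -0.942 -0.011] q6 0.58 F [ 0.277  0.539 -2.884] w 0.0332
need cm [ 0.126  0.522 -1.339]
```

```bash
python3 -m inch '[[[0,0.3,-0.8,0,0],[0,0.2,-0.5,0,0],[0,0,0,0,0],[0,0,0,0,0]]]';python3 d.py .568 -.287 .17
python3 - <<'E'
from h import *
from scipy.spatial.transform import Rotation as Q
print(Q.from_quat(robot.get_obs()["tool_rot"]).as_matrix()[:,0])
crop("side","pics/s2.png",250,80,400,220,4)
E
```

```text
time: 7.25
position: [0.5668, -0.2832, 0.3308]
tool_rot: [-0.684, -0.125, 0.709, -0.118]
ft_force: [-0.8, -0.7, -3.3]
grip_width: 0.0331
t 7.25 p [ 0.567 -0.283  0.331] y [ 0.339 -0.941 -0.016] q6 0.60 F [-0.803 -0.707 -3.253] w 0.0331
need cm [16.059  0.657 -0.528]
[-0.03706448  0.00383117 -0.99930553]
```

View pics/s2.png

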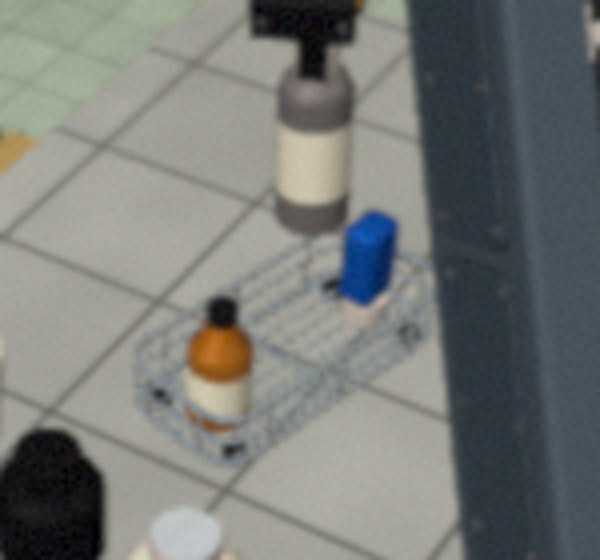

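```bash
python3 -m inch '[[[0.5,0.5,-0.6,0,0],[1,0.3,-0.4,0,0],[1.8,0,0,0,0],[1.8,0,0,0,0],[1.8,0,0,0,0],[1.5,0,0,0,0],[1,0,0,0,0],[0,0,0,0,0]]]';python3 d.py .573 -.287 .170
```

```text
time: 7.97
position: [0.5793, -0.2858, 0.2301]
tool_rot: [-0.685, -0.126, 0.708, -0.12]
ft_force: [-0.1, 0.2, -3.7]
grip_width: 0.0334
t 7.9667 p [ 0.579 -0.286  0.23 ] y [ 0.342 -0.94  -0.013] q6 0.61 F [-0.064  0.203 -3.683] w 0.0334
need cm [ 6.032 -0.018  0.445]
```

```bash
python3 -m inch '[[[1,0,0.2,0,0],[1,0,0.1,0,0],[1,0,0,0,0],[1,0,0,0,0],[0.8,0,0,0,0],[0.4,0,0,0,0],[0,0,0,0,0]]]';python3 d.py .573 -.287 .170
python3 - <<'E'
from h import *
from scipy.spatial.transform import Rotation as Q
print(Q.from_quat(robot.get_obs()["tool_rot"]).as_matrix()[:,0])
crop("side","pics/s3.png",250,80,400,220,4)
E
```

```text
time: 8.55
position: [0.5759, -0.2878, 0.1741]
tool_rot: [-0.686, -0.125, 0.707, -0.121]
ft_force: [0.7, 0.4, -2.9]
grip_width: 0.0335
t 8.55 p [ 0.576 -0.288  0.174] y [ 0.342 -0.94  -0.01 ] q6 0.60 F [ 0.75   0.391 -2.933] w 0.0335
need cm [ 0.419 -0.17   0.231]
[-3.06436356e-02 -9.51098221e-05 -9.99530369e-01]
```

View pics/s3.png

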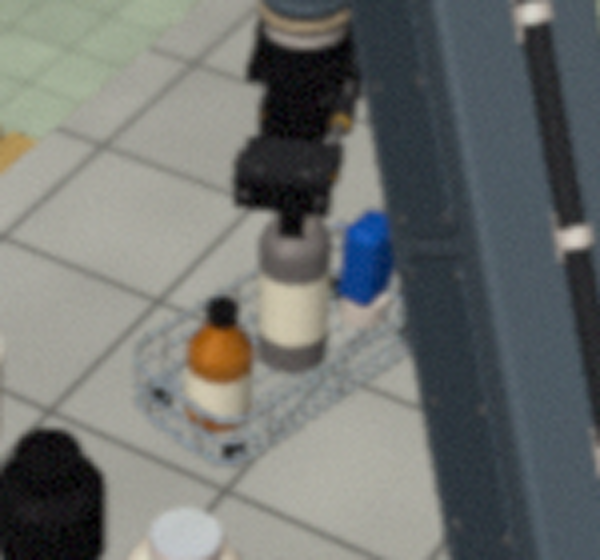

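The bottle stands well between brown (220,370) and tube (368,265), base at (293,355), about 4 mm above the floor. I'll lower it slowly to contact.

```bash
python3 -m inch '[[[0.2,-0.1,0.1,0,0],[0.2,0,0,0,0],[0.15,0,0,0,0],[0,0,0,0,0]]]';python3 d.py .573 -.287 .168
```

```text
time: 8.93
position: [0.5756, -0.288, 0.1703]
tool_rot: [-0.687, -0.124, 0.706, -0.122]
ft_force: [-0.1, 0.7, -3.8]
grip_width: 0.0333
t 8.9333 p [ 0.576 -0.288  0.17 ] y [ 0.342 -0.94  -0.007] q6 0.60 F [-0.056  0.737 -3.783] w 0.0333
need cm [ 0.236 -0.178  0.2  ]
```

```bash
python3 -m inch '[[[0.15,0,0,0,0],[0.15,0,0,0,0],[0,0,0,0,0]]]';python3 d.py .573 -.287 .168;python3 -m inch '[[[0.15,0,0,0,0],[0.15,0,0,0,0],[0,0,0,0,0]]]'
```

```text
time: 9.18
position: [0.5764, -0.2886, 0.1697]
tool_rot: [-0.688, -0.123, 0.705, -0.123]
ft_force: [-0.5, 0.5, -3.5]
grip_width: 0.0332
t 9.1833 p [ 0.576 -0.289  0.17 ] y [ 0.342 -0.94  -0.004] q6 0.60 F [-0.514  0.526 -3.538] w 0.0332
need cm [ 0.178 -0.266  0.263]
time: 9.43
position: [0.5772, -0.2892, 0.1696]
tool_rot: [-0.688, -0.122, 0.704, -0.124]
ft_force: [0.4, -0.1, -3.3]
grip_width: 0.0332
```

```bash
python3 -m inch '[[[0.3,0,0.1,0,0],[0.3,0,0.1,0,0]]]';python3 -m inch '[[[0.3,0,0,0,0],[0.2,0,0,0,0]]]'
```

```text
time: 9.6
position: [0.5767, -0.2908, 0.1689]
tool_rot: [-0.69, -0.121, 0.703, -0.125]
ft_force: [-3.0, 4.4, 17.0]
grip_width: 0.0331
time: 9.77
position: [0.577, -0.2901, 0.1691]
tool_rot: [-0.691, -0.121, 0.702, -0.125]
ft_force: [-2.0, 2.1, 3.9]
grip_width: 0.0334
```

In contact with the floor. Releasing.

```bash
python3 -m inch '[[[0,0,0,0,0.6],[0,0,0,0,0.8],[0,0,0,0,1],[0,0,0,0,1],[0,0,0,0,1],[0,0,0,0,1],[0,0,0,0,1],[0,0,0,0,1]]]';python3 d.py .573 -.287 .26
```

```text
time: 10.43
position: [0.5783, -0.2915, 0.1691]
tool_rot: [-0.692, -0.119, 0.701, -0.126]
ft_force: [0.4, 0.4, -0.1]
grip_width: 0.0786
t 10.4333 p [ 0.578 -0.291  0.169] y [ 0.342 -0.94   0.007] q6 0.60 F [ 0.449  0.388 -0.128] w 0.0786
need cm [-9.091 -0.536  0.481]
```

```bash
python3 -m inch '[[[-0.6,0,0,0,1],[-1.2,0,0,0,1],[-2,0,0,0,1],[-2.2,0,0,0,1],[-2,0,0,0,1],[-1,-0.5,0,0,1],[0,-2,0,0,1],[0,-3,0,0,1]]]';python3 d.py .490 .019 .24
python3 - <<'E'
from h import *
crop("top","pics/t4.png",220,160,460,290,3.3)
E
```

```text
time: 11.1
position: [0.5626, -0.2431, 0.2675]
tool_rot: [-0.694, -0.115, 0.7, -0.127]
ft_force: [0.5, 0.8, -0.5]
grip_width: 0.0868
t 11.1 p [ 0.563 -0.243  0.267] y [ 0.337 -0.941  0.014] q6 0.65 F [ 0.497  0.849 -0.501] w 0.0868
need cm [  2.34  -27.155  -2.033]
```

View pics/t4.png

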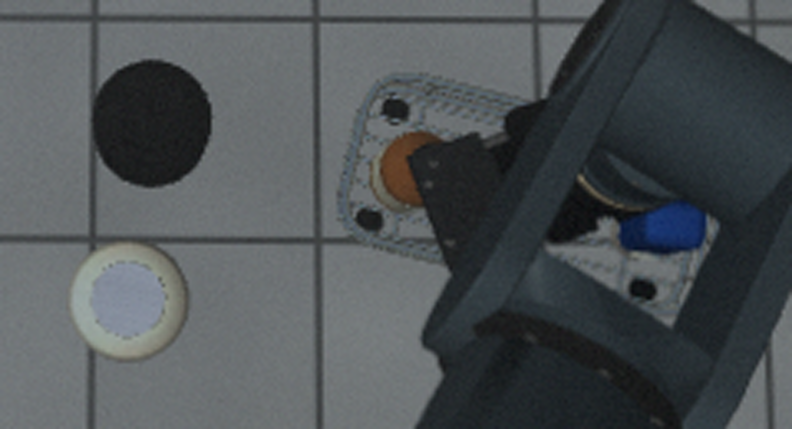

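The arm hides the bottle here. The jar lid centre is at (129,299) and the brown bottle and tube are unmoved. Now to the jar.

```bash
python3 - <<'E'
from h import *
print(at("top",129,299,.107,s=3.3,o=(220,160)))
E
python3 -m inch '[[[0,-3.4,-0.2,0,1],[0,-3.6,-0.2,0,1],[0,-3.6,-0.2,0,1],[0.3,-3.6,-0.2,0,1],[0.3,-3.6,-0.2,0,1],[0.3,-3.5,-0.2,0,1],[0.3,-2.5,-0.2,0,1],[0,-1,0,0,1]]]'; python3 -m inch '[[[0,0,0,0,1],[0,0,0,0,1]]]';python3 d.py .490 .019 .2
```

```text
[0.49025838 0.01676602 0.107     ]
time: 11.82
position: [0.4825, 0.0124, 0.257]
tool_rot: [-0.694, -0.117, 0.699, -0.125]
ft_force: [-0.6, -0.1, -0.3]
grip_width: 0.0872
time: 11.98
position: [0.4814, 0.0145, 0.2579]
tool_rot: [-0.694, -0.119, 0.699, -0.127]
ft_force: [-0.6, -0.2, 0.5]
grip_width: 0.0868
t 11.9833 p [0.481 0.014 0.258] y [ 0.343 -0.939  0.011] q6 1.03 F [-0.626 -0.189  0.522] w 0.0868
need cm [ 5.781 -0.194 -1.017]
```

```bash
python3 -m inch '[[[0.6,-0.1,-0.5,0,1],[1.3,0,-0.4,0,1],[1.7,0,0,0,1],[1.7,0,0,0,1],[1.7,0,0,0,1],[1.5,0,0,0,1],[1.2,0,0,0,1],[0,0,0,0,1]]]';python3 d.py .490 .019 .094
```

```text
time: 12.65
position: [0.5032, 0.0043, 0.1575]
tool_rot: [0.7, 0.111, -0.694, 0.126]
ft_force: [-0.3, -0.7, -0.2]
grip_width: 0.0869
t 12.65 p [0.503 0.004 0.157] y [ 0.329 -0.944  0.023] q6 1.05 F [-0.329 -0.699 -0.241] w 0.0869
need cm [ 6.302 -1.963  0.796]
```

```bash
python3 -m inch '[[[0.5,-1.2,0.4,0,1],[1,-0.7,0.3,0,1],[1,-0.1,0.1,0,1],[1,-0.1,0,0,1],[0.6,-0.1,0,0,1],[0,0,0,0,1]]]';python3 d.py .490 .019 .094
```

```text
time: 13.15
position: [0.4922, 0.0192, 0.1148]
tool_rot: [0.703, 0.107, -0.693, 0.124]
ft_force: [-0.2, -0.3, -0.5]
grip_width: 0.087
t 13.15 p [0.492 0.019 0.115] y [ 0.321 -0.947  0.026] q6 1.09 F [-0.197 -0.345 -0.533] w 0.0870
need cm [ 2.078 -0.107  0.233]
```

```bash
python3 -m inch '[[[0.7,0,0.1,0,1],[0.7,-0.1,0.1,0,1],[0.6,0,0,0,1],[0.2,0,0,0,1],[0,0,0,0,1]]]';python3 d.py .490 .019 .094
python3 - <<'E'
from h import *
from scipy.spatial.transform import Rotation as Q
print(Q.from_quat(robot.get_obs()["tool_rot"]).as_matrix()[:,0])
crop("side","pics/s5.png",230,160,350,270,5)
E
```

```text
time: 13.57
position: [0.4918, 0.0187, 0.0922]
tool_rot: [0.704, 0.106, -0.691, 0.124]
ft_force: [0.4, -0.7, 0.2]
grip_width: 0.0869
t 13.5667 p [0.492 0.019 0.092] y [ 0.321 -0.947  0.028] q6 1.09 F [ 0.385 -0.675  0.238] w 0.0869
need cm [-0.184 -0.08   0.158]
[ 0.02190913 -0.0216448  -0.99952563]
```

View pics/s5.png

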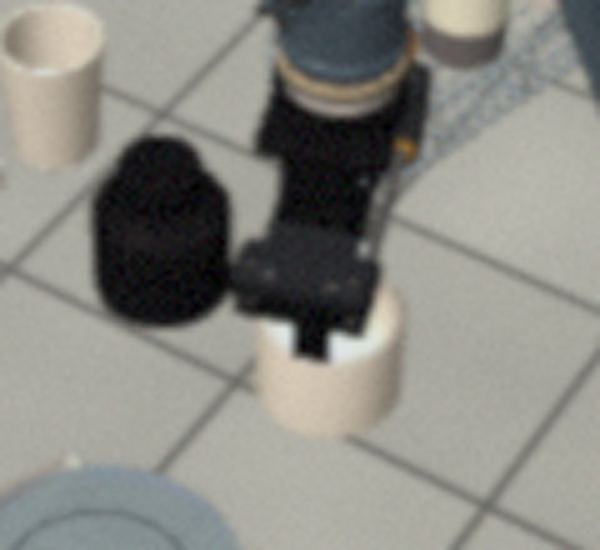

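```bash
python3 -m inch '[[[-0.2,0,0,0,0.7],[0,0,0,0,0.6],[0,0,0,0,0.5],[0,0,0,0,0.3],[0,0,0,0,0],[0,0,0,0,0],[0,0,0,0,0],[0,0,0,0,0]]]' 40;python3 d.py .490 .019 .094;
```

```text
time: 14.28
position: [0.4929, 0.0183, 0.0957]
tool_rot: [0.705, 0.106, -0.69, 0.124]
ft_force: [-0.3, 0.2, -1.6]
grip_width: 0.0534
t 14.2833 p [0.493 0.018 0.096] y [ 0.321 -0.947  0.029] q6 1.09 F [-0.274  0.176 -1.56 ] w 0.0534
need cm [ 0.165 -0.16   0.257]
```

```bash
python3 -m inch '[[[0,0,0,0,0],[-0.4,0,0,0,0],[-0.8,0,0,0,0],[-1.2,0,0,0,0],[-1.6,0,0,0,0],[-2,0,0,0,0],[-2,0,0,0,0],[-2,0,0,0,0]]]' 45;python3 d.py .490 .019 .255;
```

```text
time: 14.95
position: [0.4815, 0.0225, 0.1933]
tool_rot: [-0.696, -0.109, 0.699, -0.121]
ft_force: [1.0, -1.0, -6.6]
grip_width: 0.0532
t 14.95 p [0.482 0.022 0.193] y [ 0.32  -0.947  0.016] q6 1.08 F [ 0.971 -0.972 -6.611] w 0.0532
need cm [-6.162  0.697 -0.651]
```

```bash
python3 -m inch '[[[-2,0,0,0,0],[-2,0,0,0,0],[-1.6,-0.7,0,0,0],[-0.6,-1.8,-0.3,0,0],[0,-2.4,-0.9,0,0],[0,-2.4,-0.9,0,0],[0,-2.4,-0.9,0,0],[0,-2.4,-0.9,0,0]]]';python3 d.py .470 .286 .255;
```

```text
time: 15.62
position: [0.4741, 0.1513, 0.2609]
tool_rot: [-0.696, -0.105, 0.7, -0.118]
ft_force: [-0.1, -0.0, -5.5]
grip_width: 0.0532
t 15.6167 p [0.474 0.151 0.261] y [ 0.313 -0.95   0.017] q6 1.36 F [-0.094 -0.037 -5.476] w 0.0532
need cm [  0.329 -12.928  -3.828]
```

```bash
python3 - <<'E'
from h import *
t=camera("top")[200:300,105:200,::-1]; s=camera("side")[240:320,205:290,::-1]
a=cv2.resize(t,(400,421),interpolation=cv2.INTER_CUBIC); b=cv2.resize(s,(400,376),interpolation=cv2.INTER_CUBIC)
c=np.zeros((421,800,3),np.uint8);c[:,:400]=a;c[:376,400:]=b;cv2.imwrite("pics/p6.png",c)
E
```

```text
(no output)
```

View pics/p6.png

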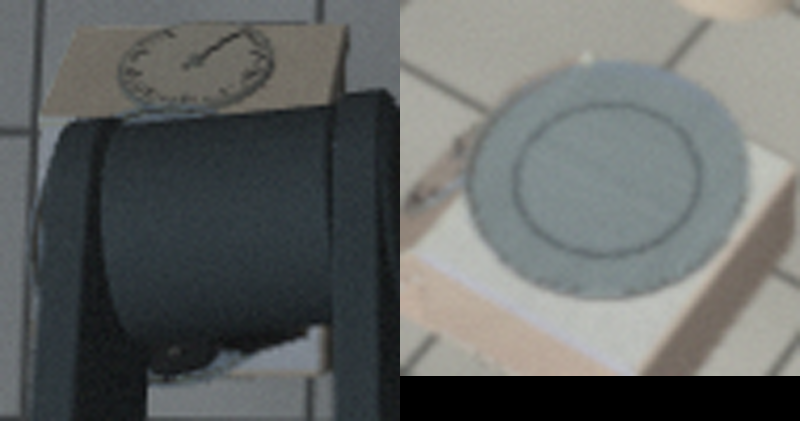

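The side view shows the emptied pan clearly, with its marked circle centre at (608,179). The top view is hidden by the arm.

```bash
python3 - <<'E'
from h import *
import itertools
s=400/85
q=np.array([(515,179),(701,179),(608,102),(608,256)],float);
print(at("side",208,179,.110,s=s,o=(205,240)))
# least-squares fit of circle extents
from scipy.optimize import least_squares
a=np.linspace(0,2*np.pi,720)
def f(c):
    P=np.c_[c[0]+.052*np.cos(a),c[1]+.052*np.sin(a),0*a+.110]
    p=(proj("side",P)-[205,240]+.5)*s-.5+[400,0]
    return np.array([p[:,0].min()-515,p[:,0].max()-701,p[:,1].min()-102,p[:,1].max()-256])
r=least_squares(f,[.47,.286]);print(r.x,r.fun)
E
```

```text
[0.46929424 0.28764499 0.11      ]
[0.47016654 0.28640224] [-0.92775206  0.92685182  0.17337095 -0.21625538]
```

```bash
python3 -m inch '[[[0,-2.4,-0.7,0,0],[0,-2.4,-0.7,0,0],[0,-2.4,-0.7,0,0],[0,-2.2,-0.6,0,0],[0,-1.7,-0.5,0,0],[0,-0.8,-0.3,0,0],[0,0,0,0,0],[0,0,0,0,0]]]';cat >> d.py <<'E'
print("x",R[:,0])
E
python3 d.py .472 .286 .23
```

```text
time: 16.38
position: [0.4614, 0.2785, 0.2547]
tool_rot: [-0.69, -0.106, 0.706, -0.122]
ft_force: [0.8, -0.7, -5.6]
grip_width: 0.0531
t 16.3833 p [0.461 0.278 0.255] y [ 0.319 -0.948  0.018] q6 1.60 F [ 0.824 -0.714 -5.586] w 0.0531
need cm [ 2.429 -0.421 -1.307]
x [-0.018 -0.025 -1.   ]
```

```bash
python3 -m inch '[[[0,-0.2,-0.8,0,0],[0.4,-0.1,-0.6,0,0],[0.6,0,0,0,0],[0.6,0,0,0,0],[0.5,0,0,0,0],[0,0,0,0,0],[0,0,0,0,0],[0,0,0,0,0]]]';python3 d.py .475 .286 .215
```

```text
time: 17.05
position: [0.4748, 0.2797, 0.2295]
tool_rot: [-0.689, -0.103, 0.708, -0.121]
ft_force: [-0.0, -0.8, -5.5]
grip_width: 0.0532
t 17.05 p [0.475 0.28  0.229] y [ 0.313 -0.949  0.021] q6 1.60 F [-0.015 -0.802 -5.508] w 0.0532
need cm [ 1.429 -0.625 -0.259]
x [-0.023 -0.03  -0.999]
```

```bash
python3 -m inch '[[[-1,0,2,0,0],[-1,0,3,0,0],[0,0,0,0,0],[0,0,0,0,0]]]';python3 d.py .474 .286 .23; python3 -m inch '[[[0,0,-0.7,0,0],[0,0,-0.7,0,0],[0,0,-0.7,0,0],[0,0,-0.7,0,0],[0,0,-0.7,0,0],[0,0,-0.7,0,0],[0,0,0,0,0]]]';python3 d.py .474 .286 .23
```

```text
time: 17.38
position: [0.4268, 0.264, 0.2514]
tool_rot: [-0.689, -0.103, 0.707, -0.121]
ft_force: [1.4, -0.6, -5.3]
grip_width: 0.0533
t 17.3833 p [0.427 0.264 0.251] y [ 0.313 -0.95   0.021] q6 1.61 F [ 1.414 -0.628 -5.307] w 0.0533
need cm [ 1.976 -0.663 -5.23 ]
x [-0.022 -0.029 -0.999]
time: 17.97
position: [0.4742, 0.2795, 0.2503]
tool_rot: [-0.69, -0.103, 0.706, -0.121]
ft_force: [0.5, 0.8, -6.4]
grip_width: 0.0533
t 17.9667 p [0.474 0.279 0.25 ] y [ 0.313 -0.95   0.021] q6 1.60 F [ 0.51   0.753 -6.366] w 0.0533
need cm [ 2.011 -0.666 -0.239]
x [-0.017 -0.028 -0.999]
```

```bash
python3 -m inch '[[[0.5,-0.4,-0.2,0,0],[0.6,-0.3,0,0,0],[0.6,-0.1,0,0,0],[0.6,0,0,0,0],[0.6,0,0,0,0],[0.5,0,0,0,0],[0,0,0,0,0]]]';python3 d.py .476 .287 .211
python3 - <<'E'
from h import *
crop("side","pics/s7.png",195,195,325,315,4.6)
E
```

```text
time: 18.55
position: [0.4711, 0.2873, 0.2105]
tool_rot: [-0.688, -0.103, 0.708, -0.121]
ft_force: [-0.6, 0.2, -5.8]
grip_width: 0.0534
t 18.55 p [0.471 0.287 0.211] y [ 0.313 -0.949  0.021] q6 1.62 F [-0.634  0.177 -5.79 ] w 0.0534
need cm [-0.059  0.18  -0.454]
x [-0.023 -0.03  -0.999]
```

View pics/s7.png

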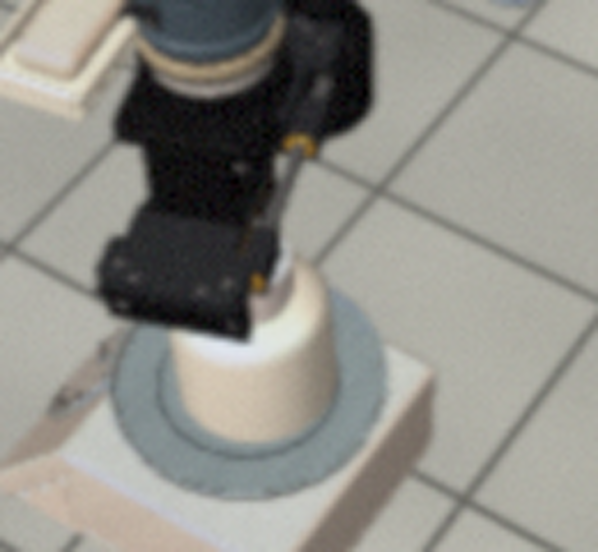

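```bash
python3 -m inch '[[[0,0.1,-0.3,0,0],[0,0.1,-0.2,0,0],[0.2,0,0,0,0],[0,0,0,0,0]]]';python3 d.py .476 .287 .206
```

```text
time: 18.93
position: [0.4779, 0.287, 0.2095]
tool_rot: [-0.689, -0.103, 0.707, -0.121]
ft_force: [-0.8, 0.0, -6.3]
grip_width: 0.0532
t 18.9333 p [0.478 0.287 0.21 ] y [ 0.313 -0.95   0.021] q6 1.61 F [-0.823  0.036 -6.259] w 0.0532
need cm [ 0.357 -0.072  0.172]
x [-0.02  -0.029 -0.999]
```

```bash
for i in 1 ; do python3 -m inch '[[[0.2,0,0.1,0,0],[0.2,0,0,0,0]]]'; done; python3 -m inch '[[[0.2,0,0,0,0],[0.1,0,0,0,0]]]'; python3 d.py .476 .287 .206
```

```text
time: 19.1
position: [0.4777, 0.2867, 0.2063]
tool_rot: [-0.69, -0.103, 0.706, -0.121]
ft_force: [-0.6, 0.0, -4.4]
grip_width: 0.0533
time: 19.27
position: [0.4773, 0.2865, 0.2038]
tool_rot: [-0.69, -0.103, 0.706, -0.121]
ft_force: [-1.3, -0.6, -2.2]
grip_width: 0.0535
t 19.2667 p [0.477 0.287 0.204] y [ 0.313 -0.95   0.021] q6 1.62 F [-1.278 -0.602 -2.196] w 0.0535
need cm [-0.223 -0.081  0.116]
x [-0.019 -0.028 -0.999]
```

```bash
python3 -m inch '[[[0.2,0,0,0,0],[0,0,0,0,0]]]'; python3 -m inch '[[[0,0,0,0,0.7],[0,0,0,0,0.8],[0,0,0,0,0.9],[0,0,0,0,1],[0,0,0,0,1],[0,0,0,0,1],[0,0,0,0,1],[0,0,0,0,1]]]'; python3 d.py .476 .287 .206
```

```text
time: 19.43
position: [0.4772, 0.2865, 0.2026]
tool_rot: [-0.69, -0.103, 0.706, -0.121]
ft_force: [-0.8, -0.6, -0.7]
grip_width: 0.0533
time: 20.1
position: [0.4813, 0.2879, 0.2056]
tool_rot: [-0.694, -0.104, 0.702, -0.12]
ft_force: [0.1, -0.2, 0.4]
grip_width: 0.0865
t 20.1 p [0.481 0.288 0.206] y [ 0.313 -0.95   0.021] q6 1.62 F [ 0.127 -0.182  0.45 ] w 0.0865
need cm [-0.032 -0.083  0.534]
x [-0.007 -0.024 -1.   ]
```

Released cleanly. I'll rise straight up, then retract sideways towards the robot so the cameras can see.

```bash
python3 -m inch '[[[-0.8,0,0,0,1],[-1.5,0,0,0,1],[-2,0,0,0,1],[-2.5,0,0,0,1],[-2.5,0,0,0,1],[-1.5,1,0,0,1],[0,3,0.5,0,1],[0,3,0.5,0,1]]]'; python3 -m inch '[[[0,3,0.5,0,1],[0,3,0.5,0,1],[0,3,0.5,0,1],[0,3,0.5,0,1],[0,2,0,0,1],[0,1,0,0,1],[0,0,0,0,1],[0,0,0,0,1]]]'
python3 - <<'E'
from h import *
t=camera("top")[160:300,90:460,::-1]; s=camera("side")[100:330,170:400,::-1]
cv2.imwrite("pics/t8.png",cv2.resize(t,None,fx=2.16,fy=2.16,interpolation=cv2.INTER_CUBIC))
cv2.imwrite("pics/s8.png",cv2.resize(s,None,fx=2.6,fy=2.6,interpolation=cv2.INTER_CUBIC))
E
```

```text
time: 20.77
position: [0.4937, 0.224, 0.3229]
tool_rot: [-0.694, -0.107, 0.702, -0.122]
ft_force: [0.5, -1.4, -0.3]
grip_width: 0.0869
time: 21.43
position: [0.5252, 0.0652, 0.3335]
tool_rot: [-0.698, -0.105, 0.698, -0.122]
ft_force: [-0.4, -0.7, -0.4]
grip_width: 0.0872
```

View pics/t8.png

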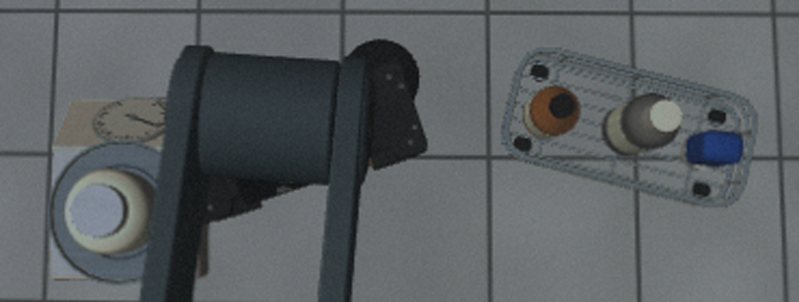

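The bottle stands in the caddy between the brown bottle and the tube, cap top at (665,115). The jar is on the pan, lid at (97,211). I'll check these numerically.

```bash
python3 - <<'E'
from h import *
k=dict(s=2.16,o=(90,160))
print("bottle cap",at("top",665,115,.189,**k),"brown",at("top",563,106,.131,**k))
print("lid",at("top",97,211,.212,**k)); print("rim left",at("top",51,212,.110,**k),"rim bottom",at("top",112,283,.110,**k),"rim top",at("top",112,142,.110,**k))
# side camera: lid as a bright blob near its expected place
s=camera("side");p=proj("side",[[.471,.286,.2116],[.471,.286,.105],[.571,-.287,.189]]);print(p)
x,y=p[0].astype(int);g=cv2.cvtColor(s,cv2.COLOR_RGB2HSV)[y-22:y+30:3,x-24:x+26:3]
print("sat");print(g[:,:,1]);print("val");print(g[:,:,2])
E
```

```text
bottle cap [ 0.57156824 -0.29130458  0.189     ] brown [ 0.58686806 -0.19682898  0.131     ]
lid [0.46998814 0.28425499 0.212     ]
rim left [0.46907737 0.36171917 0.11      ] rim bottom [0.39312897 0.29127562 0.11      ] rim top [0.54669439 0.2964847  0.11      ]
[[246.97937121 252.14411105]
 [248.71717299 278.06800992]
 [324.96323813 128.49091638]]
sat
[[11 14 11 16 13 16 14 14 14 16 17 14 13 13 18 13 12]
 [13 11 11 13 13 13 13 13 14 14 13 13 13 16 16 12 14]
 [14 17 16 14 16 14 13 14 14 16 16 14 16 14 18 13 13]
 [12 14 16 11 14 11 14 16 14 13 14 13 19 14 14 11 18]
 [11 14 15 13 11 14 17 14 11 11 14 11 14 14 16 18 13]
 [14 12 11 16 14 14 15  6  7  5  6 14 14 13 14 10 15]
 [19 16 16 14 16 14  8  5  5  7  7  5 13 16 13 16 11]
 [15 15 13 17 14  3  5  9  7  9  6  7 11 15 15 17 12]
 [13 13 14 14 24  4 12 10  9  8  6  6 19 37 15 17 14]
 [11 17 19 32 35 21 12 13 10 12 10  6 33 40 25 13 14]
 [13 17 30 26 30 22 23  8  7  5 13 31 34 40 34 32  3]
 [21 18  6 20 22 22 27 30 28 31 30 26 31 33 36 19 29]
 [25  7 20 22 12  9  7 19 28 26 25 23 25 36 41 21 26]
 [ 9 21 22 26  9 10 11  8  6  9 12 17 16 
[... 812 characters left out ...]
162 164 160 184 195 196 196 196 198 197 161 145 152 167 163]
 [163 163 158 153 204 184 197 197 199 199 199 184 147 177 143 158 163]
 [162 162 145 165 214 195 186 196 192 191 175 125 165 193 152 144 149]
 [119 141 118 177 218 220 187 184 185 173 152 135 207 199 157 137 141]
 [132 116 138 175 219 220 216 189 183 174 173 213 214 205 148 134 138]
 [109 136 137 168 203 221 223 222 220 220 221 221 220 181 127 136 143]
 [125 137 142 153 196 209 227 228 226 224 220 212 185 141 120 123 138]
 [137 140 135 134 199 204 206 207 204 204 194 181 155 137 118 114 139]
 [138 137 127 144 194 201 200 196 195 191 182 169 150 132 116 127 138]
 [136 134 127 134 186 197 202 198 193 191 183 166 151 131 118 121 139]]
```

```bash
python3 -c "
from rig import robot
print(robot.hand_in(), robot.get_obs()['time'])"
```

```text
the job is handed in; nothing more can be done
the job is handed in; nothing more can be done
```

The bottle is back in the caddy and the white jar is on the scale's pan. I handed the job in after about 21.5 s of the 56 s allowed, with the gripper open and well clear.

- **Bottle:** it stands between the brown bottle and the tube. The last top view puts its cap at (0.572, -0.291), about 4 mm from the caddy centre I measured. That matches where I released it, so I take it to be upright. I pressed it onto the floor at about 17 to 20 N.
- **Jar:** I lowered it until the pan carried nearly all its weight (about 0.6 kg), then let go. It was tilted about 2° in the gripper at contact. Afterwards the top view put the lid at (0.470, 0.284) against a pan centre of (0.470, 0.286), and the side image agreed to within a pixel or two. That is centred to about 2 mm.
- **Pan:** while lowering, the jar loaded the pan to about 5 mm, far from its 16 mm stop. I did not read the dial after release.
- **Other things:** the brown bottle had not moved, and the tube looked unmoved in the last top view. I did not re-measure the tube, black jar, dish or mug at the end.
- **Disagreements and gaps:** the two cameras disagreed by 4 to 5 mm in y on several points (11 mm on the tube), so I used values between them. The picture limit stopped me viewing the last side image, so I checked its pixel values for the jar only.

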